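# Set out a tasting flight in order

## Robot

A 6-joint arm with a two-finger parallel gripper is mounted at the origin on the work surface. World frame = base frame: x ahead of the robot, y to its left, z up, the work surface at z = 0. Lengths are in m, angles in rad, forces in N, time in s.
With the tool pointing down it reaches from about 0.25 to 0.775 m from the base axis. Payload 4 kg.
Tool frame: the origin (TCP) lies at the very end of the fingers, on their centre line; the grasp point (between the pads) lies tcp_to_grasp behind it (tcp_to_grasp is the distance from the TCP to the grasp point, in m); z points along the fingers, y is the direction in which the jaws open and shut (so a half turn about z gives the same grasp; the last joint's range is limited). The gripper opens to 94 mm and grips with 3 to 60 N. Pads are 16 mm wide; open, the fingers measure 119 mm over their backs; the gripper's body (75 mm by 177 mm) begins 78 mm behind the grasp point.
Start: joints at [1.173, 0.087, 1.371, -0, 1.684, -0.103], TCP at [0.16, 0.526, 0.206] pointing down, gripper open.
Joint ranges: [-3.1, 3.1], [-0.76, 2.03], [0.27, 2.55], [-1.08, 4.22], [0.17, 2.65], [-2.57, 2.57]. Speed limits (rad/s): [2.79, 2.79, 3.14, 3.14, 3.14, 3.14].

## Interface

Orientations are given as [roll, pitch, yaw] about the fixed x, y, z axes, in that order (R = Rz(yaw) Ry(pitch) Rx(roll)).
In Python, from bench import * gives the robot as it stands.
- The arm moves only by the tool play_rows, never from a script. Its argument "rows" is a list of rows, each a list of 3 entries, a list of its own where there are three numbers: the finger opening in cm, from 0 to 9.4, then the shift along the world's x, y, z in cm, then the turn, a rotation vector about the world's x, y, z in rad. A call has 1 to 8 rows; each row is the pose to reach, as a shift and turn from the pose commanded when the call began; what a row does not reach only later rows make up. A row lasts 1/12 s, in which the tool goes at most 41.7 mm and 7.16 degrees, less where a joint would pass 70% of its speed; a pose out of reach is approached as far as the arm can. A call with a gripper value outside its range is refused whole. The fingers move at their own pace and stop on an object; the grip force is fixed at half the most. Time passes only in rows, so rows that repeat a pose let the fingers close. It gives the time, the measured TCP pose, the force and the opening at its end, in the units of the state.
- get_obs(): the state, without advancing time (a new reading comes with each control period).
- snapshot(name): name is "scene" or "top" or "wrist"; returns a dict with "pixels" (420x560x3 uint8, red, green, blue), "fx", "fy", "cx", "cy" (pixels), "rvec" (rotation vector, rad) and "tvec" (3), from world to camera coordinates, as OpenCV has them. Camera axes: x right, y down, z forward; pixel columns grow to the right and rows downward; lengths in m; the calibration is good to about 2 mm. A picture is of the moment at which its call begins. There is no depth.
- close_job(): hands the job in, once; it reports no verdict.
Trained networks look in the newest picture that a camera, given by its name, has taken for a name from the list of things; names that differ only in an ending like _2 or _b are one class to them, and where a whole thing is asked for, a point or a joint stands for the part that bears it (a point fixed in the world has none). Each returns a list of dicts, best first, with "confidence" (0 to 1); they miss things now and then, are a little off and sometimes report something else, mostly with a low value. They report only what shows in the picture. A call takes as long as a camera call. They do not tell look-alikes from the thing itself.
- silhouettes(camera, label): "mask" (420x560 bool, what is visible of it) and "point" ([row, column] in pixels, amid what is visible of it).
The state is a dict: "time": time; "joint_positions": joint angles; "qvel": joint speeds; "joint_torque": joint torques, N m; "tool_pos": TCP position; "ee_rot": TCP orientation; "wrist_force": force on the tool from outside, world axes, zero at the start; "wrist_torque": the same for the moment, N m; "width": finger opening in m.
Only numpy, scipy, OpenCV 4.12 (cv2) and the standard library are available. Lean on these libraries where they do the work, as an engineer would, in place of code of your own. Each camera call takes 0.05 s, during which the arm holds its last target. There are 200 camera calls.

## Task

Set out the tasting flight for the guest: move the four stoppered stoneware bottles from the dark bar rack into the pockets of the lighter serving board, one to a pocket, in the same order counted from the handles: the one nearest the rack's handle goes into the pocket nearest the board's handle, and so on along the row. Keep every bottle upright on the way, and leave each standing flat on its pocket's floor.

Things in the scene. Friction and masses are not known exactly. Their poses are not given: they have to be found in the camera images.
- bar_rack: the rack the bottles stand on at the start: a flat dark-wood board 316 long (x) x 90 wide (y), 12 thick, with brass strips along its edges and no rim, fixed to the table. Its round-ended handle is at its +x end (reaching 195 from the middle). Four cork mats stand in a row along x at +114, +38, -38 and -114. Origin: centre of its underside; z up.
- board: the serving board the bottles go to: pale plywood base with brown ribs, 316 long (x) x 90 wide (y), fixed to the table. Its round-ended handle is at its +x end (reaching 195 from the middle). Four square pockets, 66 x 66 inside, with centres in a row along x at +114, +38, -38 and -114 (y = 0); pocket floors are 12 above the underside, the ribs round them 10 wide and 6 high above the floors. Origin: centre of its underside; z up.
- jar_mid (a point): squat round stoneware jar with a wide flat cork lid: body 52 diameter and 46 high, lid 47 diameter, 60 high in all, about 0.17 kg. All sizes in mm. The point is its centre, half-way up; z up.
- slim_mid (a point): slim round stoneware bottle: body 38 diameter and 60 high, then a sloping shoulder and an 18 neck with a small cork, 88 high in all, about 0.12 kg. All sizes in mm. The point is its centre, half-way up; z up.
- square_mid (a point): square stoneware bottle: body 40 x 40 and 60 high, then a 20 neck with a 26 cork, 84 high in all, about 0.16 kg; x and y run square to its flat sides. All sizes in mm. The point is its centre, half-way up; z up.
- flask_mid (a point): flat stoneware flask: body 50 (along x) x 28 (along y) and 56 high, then an 18 neck with a 21 cork, 76 high in all, about 0.12 kg; pinch it across y. All sizes in mm. The point is its centre, half-way up; z up.
- mat_jar: round cork mat 68 diameter, 4 mm thick, fixed on the bar rack; the squat jar stands on it at the start, so it shows that bottle's place in the row. Origin: centre of its underside, 12 mm above the table.
- mat_slim: small round cork mat 52 diameter, 4 mm thick, fixed on the bar rack; the slim bottle stands on it at the start, so it shows that bottle's place in the row. Origin: centre of its underside, 12 mm above the table.
- mat_square: square cork mat 52 x 52, 4 mm thick, fixed on the bar rack; the square bottle stands on it at the start, so it shows that bottle's place in the row. Origin: centre of its underside, 12 mm above the table.
- mat_flask: oblong cork mat 64 x 42, 4 mm thick, fixed on the bar rack; the flat flask stands on it at the start, so it shows that bottle's place in the row. Origin: centre of its underside, 12 mm above the table.
There are look-alikes about, which are no part of the job. Leave any purple or red look-alike of the part that bears jar_mid alone.

How it is judged:
At the end, for the whole second after the job is handed in: Counted from the handles, each bottle stands in the board pocket numbered like its mat on the rack: centre within 18 mm of the pocket centre along the row and 22 mm across, foot within 4.5 mm of the pocket floor (not on a rib), upright within 0.12 rad, at rest (((x of mat_jar in the frame of bar_rack between 0.094 and 0.134 m and x of jar_mid in the frame of board between 0.096 and 0.132 m) or (x of mat_jar in the frame of bar_rack between 0.018 and 0.058 m and x of jar_mid in the frame of board between 0.02 and 0.056 m) or (x of mat_jar in the frame of bar_rack between -0.058 and -0.018 m and x of jar_mid in the frame of board between -0.056 and -0.02 m) or (x of mat_jar in the frame of bar_rack between -0.134 and -0.094 m and x of jar_mid in the frame of board between -0.132 and -0.096 m)) and y of jar_mid in the frame of board between -0.022 and 0.022 m and z of jar_mid in the frame of board between 0.0375 and 0.0465 m and angle between each of jar_mid, slim_mid, square_mid, flask_mid's own z axis and vertical below 0.12 rad and linear speed of each of jar, slim, square, flask below 0.02 m/s and ((x of mat_slim in the frame of bar_rack between 0.094 and 0.134 m and x of slim_mid in the frame of board between 0.096 and 0.132 m) or (x of mat_slim in the frame of bar_rack between 0.018 and 0.058 m and x of slim_mid in the frame of board between 0.02 and 0.056 m) or (x of mat_slim in the frame of bar_rack between -0.058 and -0.018 m and x of slim_mid in the frame of board between -0.056 and -0.02 m) or (x of mat_slim in the frame of bar_rack between -0.134 and -0.094 m and x of slim_mid in the frame of board between -0.132 and -0.096 m)) and y of slim_mid in the frame of board between -0.022 and 0.022 m and z of slim_mid in the frame of board between 0.0515 and 0.0605 m and ((x of mat_square in the frame of bar_rack between 0.094 and 0.134 m and x of square_mid in the frame of board between 0.096 and 0.132 m) or (x of mat_square in the frame of bar_rack between 0.018 and 0.058 m and x of square_mid in the frame of board between 0.02 and 0.056 m) or (x of mat_square in the frame of bar_rack between -0.058 and -0.018 m and x of square_mid in the frame of board between -0.056 and -0.02 m) or (x of mat_square in the frame of bar_rack between -0.134 and -0.094 m and x of square_mid in the frame of board between -0.132 and -0.096 m)) and y of square_mid in the frame of board between -0.022 and 0.022 m and z of square_mid in the frame of board between 0.0495 and 0.0585 m and ((x of mat_flask in the frame of bar_rack between 0.094 and 0.134 m and x of flask_mid in the frame of board between 0.096 and 0.132 m) or (x of mat_flask in the frame of bar_rack between 0.018 and 0.058 m and x of flask_mid in the frame of board between 0.02 and 0.056 m) or (x of mat_flask in the frame of bar_rack between -0.058 and -0.018 m and x of flask_mid in the frame of board between -0.056 and -0.02 m) or (x of mat_flask in the frame of bar_rack between -0.134 and -0.094 m and x of flask_mid in the frame of board between -0.132 and -0.096 m)) and y of flask_mid in the frame of board between -0.022 and 0.022 m and z of flask_mid in the frame of board between 0.0455 and 0.0545 m); the robot touches nothing.
It fails at once if the squat jar is tipped by more than about 40 degrees (angle between jar_mid's own z axis and vertical above 0.7 rad).
It fails at once if the slim bottle is tipped by more than about 40 degrees (angle between slim_mid's own z axis and vertical above 0.7 rad).
It fails at once if the square bottle is tipped by more than about 40 degrees (angle between square_mid's own z axis and vertical above 0.7 rad).
It fails at once if the flat flask is tipped by more than about 40 degrees (angle between flask_mid's own z axis and vertical above 0.7 rad).
It also fails if it takes over 115 s, if anything falls off the work surface, if the arm or the gripper's body presses on something with over 40 N, if the wrist force passes 120 N, or if a joint passes its speed limit or range.

## Working session

There is one attempt and no reset: what is moved stays moved. The work goes in short steps, Python scripts to look and compute and a tool call to move; the robot and the scene stay as the last step left them, time stands still between calls to the robot, and variables do not carry over. Pictures are saved under pics/ and viewed, about 12 in all and at most 16, crops included, and the job is handed in when it is done.

Besides the shell and the picture viewer there is one more tool, called after ">>>" by a JSON object that holds its "name" and its "arguments", one argument or row to a line. play_rows: Moves the arm, as the interface text tells. Its arguments: {"type":"object","properties":{"rows":{"type":"array"}},"required":["rows"]}

```bash
mkdir -p pics; ls
python3 - <<'E'
from bench import *
import cv2
o=get_obs();print({k:o[k] for k in o if k in('time','tool_pos','ee_rot','width','tcp_to_grasp')})
try: print(tcp_to_grasp)
except Exception as e: print(e)
for n in("scene","top"):
    s=snapshot(n);cv2.imwrite(f"pics/{n}0.png",s["pixels"][:,:,::-1]);print(n,s["fx"],s["cx"],s["cy"],s["rvec"],s["tvec"])
    for l in("bar_rack","board","jar_mid","slim_mid","square_mid","flask_mid","mat_jar","mat_slim","mat_square","mat_flask"):
        print(l,[(round(d["confidence"],2),d["point"],int(d["mask"].sum())) for d in silhouettes(n,l)])
E
```

```text
pics
{'time': 0.0, 'tool_pos': array([0.15956247, 0.52577209, 0.20430654]), 'ee_rot': array([-3.13940231e+00, -2.50825853e-04,  2.84682178e+00]), 'width': 0.09411428838549646}
0.0188
scene 415.0072894978399 279.6218956159835 211.94626510194456 [ 2.16633502  0.53025612 -0.26395636] [-0.46280635 -0.07181977  1.1938711 ]
bar_rack [(0.65, [357.8, 241.3], 3136), (0.57, [285.3, 271.7], 114)]
board [(0.83, [192.9, 306.8], 2518)]
jar_mid [(0.95, [293.7, 251.7], 804), (0.77, [285.6, 181.7], 843), (0.57, [259.4, 211.0], 736)]
slim_mid [(0.57, [358.3, 221.2], 842)]
square_mid [(0.58, [265.1, 265.7], 699)]
flask_mid [(0.82, [325.8, 239.0], 739), (0.51, [192.4, 305.9], 2412)]
mat_jar [(0.57, [309.9, 262.3], 157)]
mat_slim [(0.65, [359.1, 218.5], 782), (0.5, [378.4, 222.0], 300)]
mat_square [(0.62, [285.0, 273.0], 86)]
mat_flask [(0.65, [335.7, 246.0], 308)]
top 504.15429155084723 283.2607530899466 213.11458498607692 [ 2.11947839 -2.10067816  0.22898673] [-0.0268355   0.49741066  1.28723439]
bar_rack [(0.88, [195.2, 365.2], 2069)]
board [(0.71, [222.0, 186.3], 3906)]
jar_mid [(0.86, [245.0, 330.5], 360), (0.78, [189.8, 352.6], 343), (0.75, [245.3, 364.8], 331)]
slim_mid [(0.7, [178.1, 406.6], 240)]
square_mid [(0.62, [195.0, 326.2], 309)]
flask_mid [(0.54, [184.8, 379.9], 292)]
mat_jar [(0.57, [190.7, 340.8], 70)]
mat_slim [(0.39, [187.3, 397.7], 80), (0.25, [203.6, 317.3], 94)]
mat_square [(0.68, [205.3, 319.4], 85)]
mat_flask [(0.44, [196.7, 379.7], 140)]
```

Run:
```python
import cv2
for n in("scene","top"):
    cv2.imwrite(f"pics/{n}0b.png",cv2.resize(cv2.imread(f"pics/{n}0.png"),(800,600),interpolation=cv2.INTER_CUBIC))
```

```text
(no output)
```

View pics/scene0b.png

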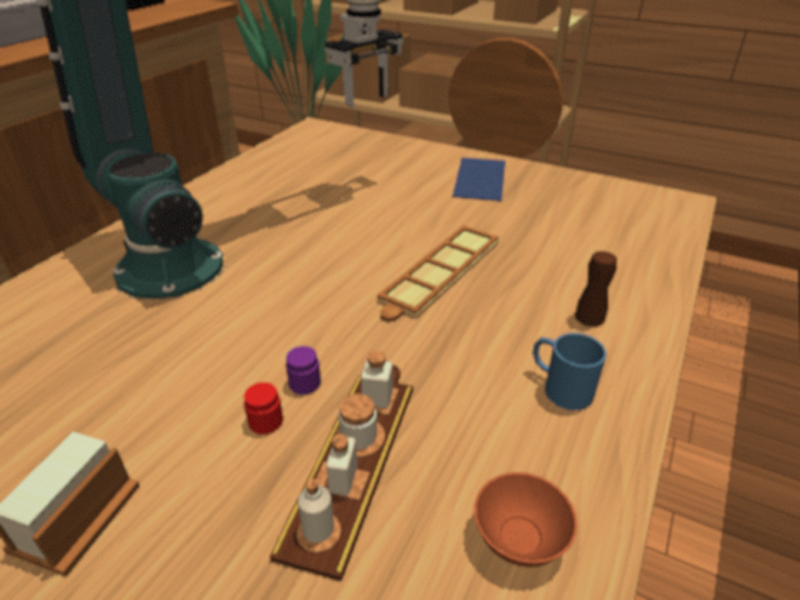

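View pics/top0b.png

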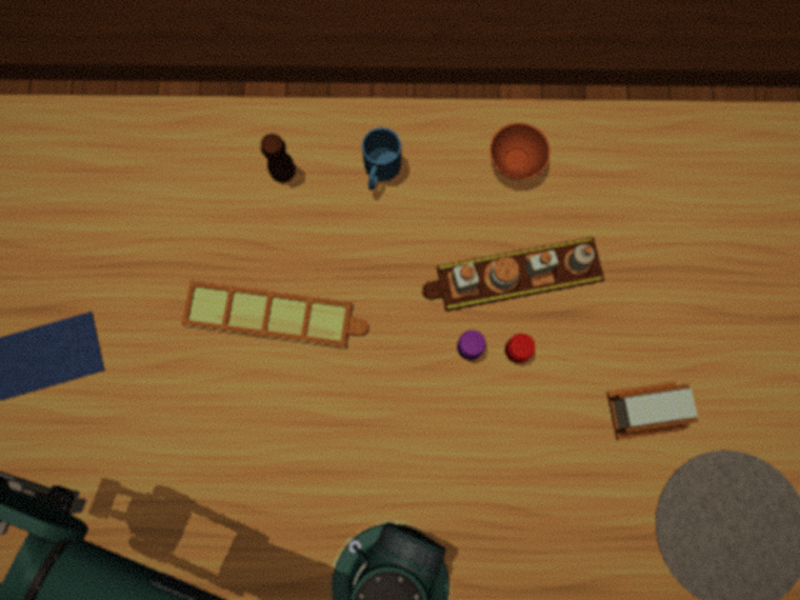

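Rack order from its handle: square (467,278), jar (503,272), flask (543,263), slim (580,258) in the enlarged top view. The jar could be confused with the purple (472,345) and red (520,348) look-alikes, and the one I want is the cork-lidded jar on the rack. The board's handle is on its right, at (358,327).

```bash
cat > h.py <<'E'
from bench import *
import cv2, numpy as np
from scipy.optimize import least_squares
def circ(r,z): a=np.linspace(0,2*np.pi,24,endpoint=False); return np.c_[r*np.cos(a),r*np.sin(a),0*a+z]
def box(a,b,z): return np.array([[sx*a/2,sy*b/2,z] for sx in(1,-1) for sy in(1,-1)])
c=circ
M={"jar_mid":np.r_[c(.026,0),c(.026,.046),c(.0235,.046),c(.0235,.06)],
"slim_mid":np.r_[c(.019,0),c(.019,.06),c(.009,.075),c(.009,.088)],
"square_mid":np.r_[box(.04,.04,0),box(.04,.04,.06),c(.013,.072),c(.013,.084)],
"flask_mid":np.r_[box(.05,.028,0),box(.05,.028,.056),c(.0105,.066),c(.0105,.076)]}
hd=circ(.02,0)[:,:3]+[.175,0,0]
plate=lambda z:np.r_[box(.316,.09,0),box(.316,.09,z),hd]
M["bar_rack"]=plate(.012);M["board"]=plate(.018)
def place(m,x,y,z,w):
    C,S=np.cos(w),np.sin(w); return m@np.array([[C,S,0],[-S,C,0],[0,0,1]])+[x,y,z]
def K(s): return np.array([[s["fx"],0,s["cx"]],[0,s["fy"],s["cy"]],[0,0,1.]])
def proj(s,P): return cv2.projectPoints(np.atleast_2d(np.float64(P)),np.float64(s["rvec"]),np.float64(s["tvec"]),K(s),None)[0][:,0]
def hullstat(p):
    m=cv2.moments(cv2.convexHull(np.float32(p)))
    a=m["m00"];return m["m10"]/a,m["m01"]/a,.5*np.arctan2(2*m["mu11"],m["mu20"]-m["mu02"]),a
def maskpts(m): r,c_=np.nonzero(m); return np.c_[c_,r]
def back(s,px,z):
    R=cv2.Rodrigues(np.float64(s["rvec"]))[0];C=-R.T@np.float64(s["tvec"])
    d=R.T@np.linalg.inv(K(s))@[px[0],px[1],1];return C+d*(z-C[2])/d[2]
def pts_fit(views,l,w,x0):
    """views: list of (snap, mask); centroid fit of x,y,z"""
    obs=[(s,hullstat(maskpts(m))) for s,m in views]
    f=lambda v:np.concatenate([np.array(hullstat(proj(s,place(M[l],*v,w))))[:2]-o[:2] for s,o in obs])
    r=least_squares(f,x0);return r.x,np.abs(r.fun).max()
def plate_fit(s,m,l,x0):
    o=hullstat(maskpts(m))
    def f(v):
        q=hullstat(proj(s,place(M[l],v[0],v[1],0,v[2])));d=np.sin(q[2]-o[2]);return [q[0]-o[0],q[1]-o[1],100*d]
    return least_squares(f,x0,x_scale=[.1,.1,.1]).x
E
python3 - <<'E'
from h import *
S={n:snapshot(n) for n in("top","scene")}
rk=None
for l,px,a in(("board",(250,228),-1.57),("bar_rack",(365,192),1.6)):
    c0=back(S["top"],px,0)
    d=silhouettes("top",l)[0]
    v=plate_fit(S["top"],d["mask"],l,[c0[0],c0[1],a])
    print(l,v.round(4))
    P=place(np.array([[.195,0,.006],[.114,0,.012],[.038,0,.012],[-.038,0,.012],[-.114,0,.012]]),v[0],v[1],0,v[2])
    print(P.round(3).tolist(),proj(S["top"],P[[0,1,4]]).round(0).tolist())
    rk=v
T={"jar_mid":(190,353),"slim_mid":(178,406),"square_mid":(195,326),"flask_mid":(185,380)}
Q={"jar_mid":(294,252),"slim_mid":(358,221),"square_mid":(265,266),"flask_mid":(326,239)}
for l in T:
    vs=[]
    for n,pp in(("top",T[l]),("scene",Q[l])):
        d=[x for x in silhouettes(n,l) if np.hypot(*(np.array(x["point"])-pp))<12]
        if d: vs.append((S[n],d[0]["mask"]))
    x0=back(S["top"],T[l][::-1],.05)
    v,e=pts_fit(vs,l,rk[2],[x0[0],x0[1],.016]); print(l,len(vs),v.round(4),e)
E
```

```text
board [ 0.4881  0.251  -1.7598]
[[0.451, 0.059, 0.006], [0.467, 0.139, 0.012], [0.481, 0.214, 0.012], [0.495, 0.288, 0.012], [0.51, 0.363, 0.012]] [[253.0, 233.0], [224.0, 227.0], [143.0, 211.0]]
bar_rack [ 0.5667 -0.2487  1.6009]
[[0.561, -0.054, 0.006], [0.563, -0.135, 0.012], [0.566, -0.211, 0.012], [0.568, -0.287, 0.012], [0.57, -0.363, 0.012]] [[295.0, 195.0], [324.0, 193.0], [406.0, 192.0]]
jar_mid 2 [ 0.5634 -0.2075  0.0173] 1.1602881591737173
slim_mid 2 [ 0.5955 -0.3548  0.0149] 0.6020934430069644
square_mid 2 [ 0.5524 -0.1335  0.0174] 0.9447805113319419
flask_mid 2 [ 0.5822 -0.28    0.0113] 1.265066687804449
```

>>> {"name": "play_rows", "arguments": {
  "rows": [
    [9.4,[12,-12,14],[0,0,-0.7]],
    [9.4,[24,-27,14],[0,0,-1.47]],
    [9.4,[24,-27,14],[0,0,-1.47]],
    [9.4,[24,-27,14],[0,0,-1.47]],
    [9.4,[24,-27,14],[0,0,-1.47]],
    [9.4,[24,-27,14],[0,0,-1.47]],
    [9.4,[24,-27,14],[0,0,-1.47]],
    [9.4,[24,-27,14],[0,0,-1.47]]
  ]
}}

```text
time: 2.37
tool_pos: [0.3653, 0.2948, 0.3281]
ee_rot: [3.141, -0.0, 1.841]
wrist_force: [1.5, 0.4, 0.1]
width: 0.0941
```

>>> {"name": "play_rows", "arguments": {
  "rows": [
    [9.4,[0,0,0],[0,0,-0.1]],
    [9.4,[0,0,0],[0,0,-0.2]],
    [9.4,[0,0,0],[0,0,-0.3]],
    [9.4,[0,0,0],[0,0,-0.4]],
    [9.4,[0,0,0],[0,0,-0.47]],
    [9.4,[0,0,0],[0,0,-0.47]]
  ]
}}

```text
time: 2.87
tool_pos: [0.3646, 0.2963, 0.3272]
ee_rot: [3.141, -0.0, 1.375]
wrist_force: [0.1, 0.1, 0.1]
width: 0.0942
```

Run:
```python
from h import *
o=get_obs();print(o["time"],o["tool_pos"],o["ee_rot"],o["joint_positions"].round(2) if hasattr(o["joint_positions"],'round') else o["joint_positions"])
s=snapshot("wrist");cv2.imwrite("pics/w1.png",s["pixels"][:,:,::-1])
R=cv2.Rodrigues(np.float64(s["rvec"]))[0];print(-R.T@np.float64(s["tvec"]),R.round(2),s["fx"])
for d in silhouettes("wrist","board"): print(d["confidence"],d["point"],d["mask"].sum(),plate_fit(s,d["mask"],"board",[.488,.251,-1.75]))
```

```text
2.8667 [0.36460094 0.29632001 0.32716656] [ 3.14139241e+00 -1.09362473e-04  1.37544863e+00] [ 0.56 -0.08  1.3  -0.    1.92  0.76]
[0.37898238 0.36656385 0.50724331] [[ 0.98 -0.19  0.  ]
 [-0.19 -0.95  0.25]
 [-0.05 -0.25 -0.97]] 361.0258136564563
0.77 [176.8, 372.6] 13553 [ 0.49074557  0.24438282 -1.75      ]
```

View pics/w1.png

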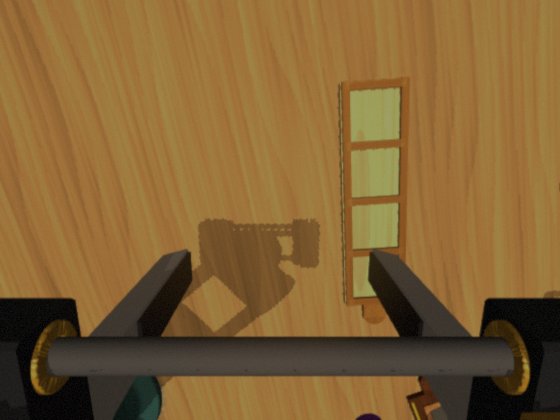

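The wrist view shows the board upright at columns 343–408, with four pale pockets at rows 112, 172, 225 and 275 and the handle at (374,312). One finger partly covers the lowest pocket. I'll segment the pocket floors in both the top and wrist views.

Run:
```python
from h import *
for n,lo in(("top",(120,220,200,270)),("wrist",(330,410,70,310))):
    s=snapshot(n);im=s["pixels"].astype(int)
    roi=np.zeros(im.shape[:2],np.uint8);roi[lo[2]:lo[3],lo[0]-0:lo[1]+60]=1
    hsv=cv2.cvtColor(s["pixels"],cv2.COLOR_RGB2HSV)
    m=((hsv[...,0]>24)&(hsv[...,0]<45)&(hsv[...,2]>100)).astype(np.uint8)*roi
    m=cv2.morphologyEx(m,cv2.MORPH_OPEN,np.ones((3,3),np.uint8))
    k,lab,st,ce=cv2.connectedComponentsWithStats(m)
    for i in range(1,k):
        if st[i,4]>80:
            print(n,st[i],back(s,ce[i],.012).round(4))
```

```text
top [139 203  20  23 380] [0.5017 0.3473 0.012 ]
top [161 205  25  25 479] [0.4937 0.2787 0.012 ]
top [188 209  26  24 502] [0.4839 0.2041 0.012 ]
top [217 213  24  25 427] [0.4774 0.1264 0.012 ]
wrist [ 351   90   50   52 2392] [0.5052 0.3552 0.012 ]
wrist [ 364  149   36   48 1595] [0.5038 0.278  0.012 ]
wrist [352 151   9  46 365] [0.4692 0.2824 0.012 ]
wrist [ 365  204   34   45 1378] [0.4947 0.2024 0.012 ]
wrist [353 207   9  41 227] [0.4627 0.212  0.012 ]
wrist [353 273  23  25 290] [0.4564 0.1103 0.012 ]
```

>>> {"name": "play_rows", "arguments": {
  "rows": [
    [9.4,[4,-14,2],[0,0,0.05]],
    [9.4,[8,-30,2],[0,0,0.15]],
    [9.4,[12,-48,2],[0,0,0.38]],
    [9.4,[12,-48,2],[0,0,0.38]],
    [9.4,[12,-48,2],[0,0,0.38]],
    [9.4,[12,-48,2],[0,0,0.38]],
    [9.4,[12,-48,2],[0,0,0.38]],
    [9.4,[12,-48,2],[0,0,0.38]]
  ]
}}

```text
time: 3.73
tool_pos: [0.4424, -0.0124, 0.3422]
ee_rot: [3.141, 0.0, 1.758]
wrist_force: [1.2, 0.0, 0.1]
width: 0.0939
```

>>> {"name": "play_rows", "arguments": {
  "rows": [
    [9.4,[0,0,0],[0,0,0]],
    [9.4,[0,0,0],[0,0,0]]
  ]
}}

```text
time: 3.9
tool_pos: [0.4426, -0.0125, 0.3414]
ee_rot: [-3.141, -0.001, 1.753]
wrist_force: [-0.9, 0.8, -0.2]
width: 0.0937
```

Run:
```python
from h import *
o=get_obs();print(o["time"],o["tool_pos"],o["ee_rot"])
s=snapshot("wrist");cv2.imwrite("pics/w2.png",s["pixels"][:,:,::-1])
for l in ("jar_mid","slim_mid","square_mid","flask_mid","bar_rack","mat_jar","mat_slim","mat_square","mat_flask"):
    for d in silhouettes("wrist",l): print(l,round(d["confidence"],2),d["point"],d["mask"].sum())
```

```text
3.9 [ 0.44263167 -0.01246544  0.3414034 ] [-3.14070416e+00 -5.79156625e-04  1.75261643e+00]
jar_mid 0.97 [318.9, 337.8] 1028
jar_mid 0.92 [319.9, 241.7] 1139
jar_mid 0.75 [267.8, 254.3] 1277
slim_mid 0.78 [405.6, 332.3] 661
square_mid 0.7 [282.3, 340.8] 1300
flask_mid 0.66 [383.7, 341.7] 363
bar_rack 0.89 [288.2, 327.2] 4189
bar_rack 0.56 [306.8, 322.4] 245
mat_jar 0.86 [308.0, 321.3] 299
mat_square 0.62 [258.7, 324.8] 397
```

View pics/w2.png

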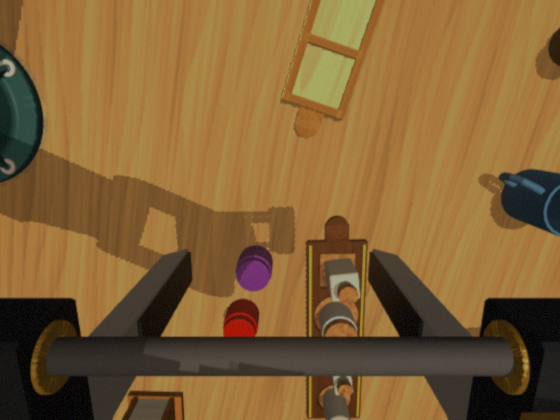

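The wrist view shows the purple (255,268) and red (240,320) jars, and the rack with its handle at (337,228). The rack's edges are parallel to the image columns, and most of the bottles are behind the gripper. The camera looks ahead of the tool, so I'll move further back along -y.

>>> {"name": "play_rows", "arguments": {
  "rows": [
    [9.4,[2,-6,0],[0,0,0]],
    [9.4,[14,-43,0],[0,0,0]],
    [9.4,[14,-43,0],[0,0,0]],
    [9.4,[14,-43,0],[0,0,0]],
    [9.4,[14,-43,0],[0,0,0]],
    [9.4,[14,-43,0],[0,0,0]],
    [9.4,[14,-43,0],[0,0,0]],
    [9.4,[14,-43,0],[0,0,0]]
  ]
}}

```text
time: 5.07
tool_pos: [0.5462, -0.3291, 0.3417]
ee_rot: [3.141, -0.0, 1.757]
wrist_force: [1.0, 0.1, 0.5]
width: 0.094
```

>>> {"name": "play_rows", "arguments": {
  "rows": [
    [9.4,[4,-14,0],[0,0,0]],
    [9.4,[4,-14,0],[0,0,0]],
    [9.4,[4,-14,0],[0,0,0]],
    [9.4,[4,-14,0],[0,0,0]],
    [9.4,[4,-14,0],[0,0,0]]
  ]
}}

```text
time: 5.48
tool_pos: [0.586, -0.4724, 0.3346]
ee_rot: [-3.137, -0.005, 1.752]
wrist_force: [1.2, -0.2, -1.1]
width: 0.094
```

Run:
```python
from h import *
o=get_obs();print(o["time"],o["tool_pos"],o["ee_rot"])
s=snapshot("wrist");cv2.imwrite("pics/w3.png",s["pixels"][:,:,::-1])
G={"jar_mid":[.5634,-.2075,.016],"slim_mid":[.5955,-.3548,.016],"square_mid":[.5524,-.1335,.016],"flask_mid":[.5822,-.28,.016]}
for l in G:
    for d in silhouettes("wrist",l):
        f=lambda v:np.array(hullstat(proj(s,place(M[l],*v,.016,1.757))))[:2]-hullstat(maskpts(d["mask"]))[:2]
        r=least_squares(f,G[l][:2]);print(l,round(d["confidence"],2),d["point"],d["mask"].sum(),r.x.round(4))
for l in("bar_rack","mat_jar","mat_slim","mat_square","mat_flask"):
    for d in silhouettes("wrist",l): print(l,round(d["confidence"],2),d["point"],d["mask"].sum())
```

```text
5.4833 [ 0.58604681 -0.47243558  0.33458442] [-3.13667042 -0.00528351  1.75238076]
slim_mid 0.83 [88.5, 306.2] 961 [ 0.5954 -0.3543]
square_mid 0.4 [70.4, 300.6] 5303 [ 0.5878 -0.3271]
flask_mid 0.88 [19.9, 308.8] 1353 [ 0.5848 -0.2833]
bar_rack 0.86 [68.3, 303.8] 5321
mat_slim 0.79 [108.5, 299.8] 382
mat_flask 0.8 [29.5, 292.0] 910
mat_flask 0.57 [86.1, 304.8] 996
```

View pics/w3.png

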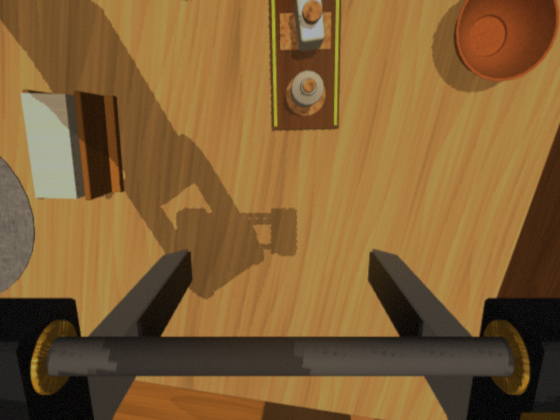

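This overshot: only slim at (306,90) and flask at (309,20) are in view. I'll move back 12 cm.

>>> {"name": "play_rows", "arguments": {
  "rows": [
    [9.4,[-1.5,4,0],[0,0,0]],
    [9.4,[-3,8,0],[0,0,0]],
    [9.4,[-4,12,0],[0,0,0]],
    [9.4,[-4,12,0],[0,0,0]],
    [9.4,[-4,12,0],[0,0,0]]
  ]
}}

```text
time: 6.4
tool_pos: [0.545, -0.3446, 0.3436]
ee_rot: [3.14, 0.001, 1.76]
wrist_force: [1.0, 0.2, -0.5]
width: 0.0943
```

Run:
```python
from h import *
o=get_obs();print(o["time"],o["tool_pos"],o["ee_rot"])
s=snapshot("wrist");im=s["pixels"][:,:,::-1].copy()
G={"jar_mid":[.5634,-.2075,.016],"slim_mid":[.5955,-.3548,.016],"square_mid":[.5524,-.1335,.016],"flask_mid":[.5822,-.28,.016]}
im=cv2.resize(im[0:260,180:440],None,fx=2.3,fy=2.3,interpolation=cv2.INTER_CUBIC)
for l in G:
    for d in silhouettes("wrist",l):
        f=lambda v:np.array(hullstat(proj(s,place(M[l],*v,.016,1.757))))[:2]-hullstat(maskpts(d["mask"]))[:2]
        r=least_squares(f,G[l][:2]);print(l,round(d["confidence"],2),d["point"],d["mask"].sum(),r.x.round(4))
        if abs(r.x-G[l][:2]).max()<.02:
          for z in((0,.056) if l!="jar_mid" else (0,.06)):
            b=M[l][:4] if l in("square_mid","flask_mid") else M[l][:24]
            p=proj(s,place(b*[1,1,0]+[0,0,z],*r.x,.016,1.757))
            cv2.polylines(im,[cv2.convexHull(np.int32((p-[180,0])*2.3))],1,(255,0,255) if z else (0,255,0),1)
for l in("bar_rack","mat_jar","mat_slim","mat_square","mat_flask"):
    for d in silhouettes("wrist",l): print(l,round(d["confidence"],2),d["point"],d["mask"].sum(),back(s,np.array(hullstat(maskpts(d["mask"]))[:2]),.016).round(4))
cv2.imwrite("pics/w4.png",im)
```

```text
6.4 [ 0.54504738 -0.34458098  0.34359493] [3.14031273e+00 1.25193080e-03 1.75987469e+00]
jar_mid 0.84 [12.1, 219.2] 1134 [ 0.4374 -0.1631]
jar_mid 0.74 [76.2, 200.9] 1645 [ 0.4275 -0.2387]
jar_mid 0.66 [74.2, 317.0] 1629 [ 0.565  -0.2087]
jar_mid 0.43 [134.4, 319.2] 1052 [ 0.5847 -0.28  ]
slim_mid 0.73 [194.3, 314.1] 803 [ 0.5953 -0.354 ]
square_mid 0.96 [15.3, 314.6] 1159 [ 0.5546 -0.1439]
flask_mid 0.73 [131.8, 319.8] 1030 [ 0.5842 -0.2792]
bar_rack 0.63 [113.9, 309.1] 8078 [ 0.5734 -0.2443  0.016 ]
bar_rack 0.33 [14.8, 319.4] 1155 [ 0.557  -0.1323  0.016 ]
mat_jar 0.91 [98.0, 299.0] 588 [ 0.5654 -0.212   0.016 ]
mat_slim 0.66 [187.0, 296.7] 155 [ 0.5928 -0.3513  0.016 ]
mat_square 0.82 [31.0, 299.0] 421 [ 0.5474 -0.1441  0.016 ]
mat_flask 0.97 [134.7, 300.8] 679 [ 0.5815 -0.2822  0.016 ]
```

View pics/w4.png

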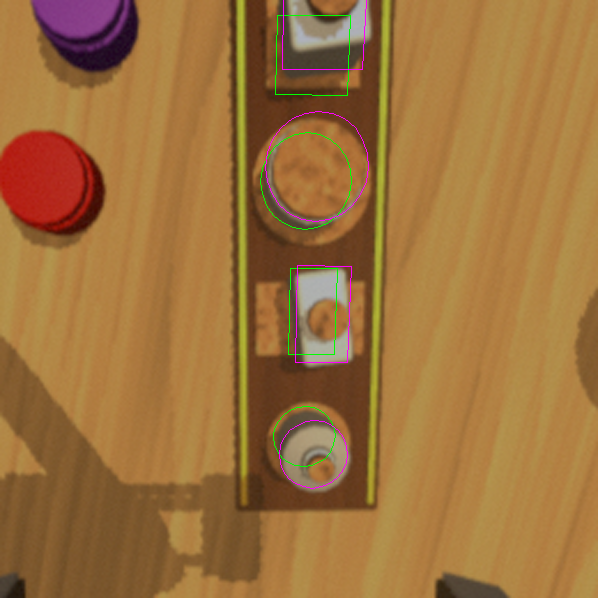

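The wrist view matches the earlier fits to within about 3 mm. The bottles lie in order square, jar, flask, slim from the handle, and the rack yaw is about 1.757, which matches the tool. The red and purple jars lie off the rack to the left. I'll start with slim, which is closest.

>>> {"name": "play_rows", "arguments": {
  "rows": [
    [9.4,[2.5,-0.4,0],[0,0,0]],
    [9.4,[5,-0.9,-3],[0,0,0]],
    [9.4,[5,-0.9,-7],[0,0,0]],
    [9.4,[5,-0.9,-11],[0,0,0]],
    [9.4,[5,-0.9,-15],[0,0,0]],
    [9.4,[5,-0.9,-19],[0,0,0]],
    [9.4,[5,-0.9,-21],[0,0,0]],
    [9.4,[5,-0.9,-21],[0,0,0]]
  ]
}}

```text
time: 7.57
tool_pos: [0.5924, -0.3544, 0.1232]
ee_rot: [-3.132, -0.01, 1.756]
wrist_force: [-0.4, 0.5, -0.6]
width: 0.0936
```

>>> {"name": "play_rows", "arguments": {
  "rows": [
    [9.4,[0,0,0],[0,0,0]]
  ]
}}

```text
time: 7.65
tool_pos: [0.5951, -0.3563, 0.1302]
ee_rot: [-3.139, -0.003, 1.757]
wrist_force: [-0.3, -0.6, 0.2]
width: 0.0942
```

>>> {"name": "play_rows", "arguments": {
  "rows": [
    [9.4,[0,0.2,-4],[0,0,0]],
    [9.4,[0,0.2,-7],[0,0,0]],
    [9.4,[0,0.2,-9],[0,0,0]],
    [9.4,[0,0.2,-10],[0,0,0]],
    [9.4,[0,0.2,-10],[0,0,0]],
    [3.0,[0,0.2,-10],[0,0,0]],
    [3.0,[0,0.2,-10],[0,0,0]],
    [3.0,[0,0.2,-10],[0,0,0]]
  ]
}}

```text
time: 8.32
tool_pos: [0.5974, -0.3557, 0.0353]
ee_rot: [3.138, 0.004, 1.757]
wrist_force: [-0.2, -0.7, 0.2]
width: 0.0773
```

>>> {"name": "play_rows", "arguments": {
  "rows": [
    [3.0,[0,0,0],[0,0,0]],
    [3.0,[0,0,0],[0,0,0]],
    [3.0,[0,0,0],[0,0,0]],
    [3.0,[0,0,0],[0,0,0]],
    [3.0,[0,0,0],[0,0,0]],
    [3.0,[0,0,0],[0,0,0]]
  ]
}}

```text
time: 8.82
tool_pos: [0.5956, -0.3544, 0.0318]
ee_rot: [-3.141, -0.0, 1.757]
wrist_force: [0.5, 0.1, 0.6]
width: 0.0373
```

>>> {"name": "play_rows", "arguments": {
  "rows": [
    [3.0,[0,0,2],[0,0,0]],
    [3.0,[0,0,5],[0,0,0]],
    [3.0,[0,0,9],[0,0,0]],
    [3.0,[0,0,13],[0,0,0]],
    [3.0,[0,2,16],[0,0,0]],
    [3.0,[0,5,17],[0,0,0]],
    [3.0,[0,8,17],[0,0,0]],
    [3.0,[-1,12,17],[0,0,-0.05]]
  ]
}}

```text
time: 9.48
tool_pos: [0.5868, -0.235, 0.2025]
ee_rot: [3.139, 0.002, 1.704]
wrist_force: [0.7, 0.5, -1.9]
width: 0.0376
```

>>> {"name": "play_rows", "arguments": {
  "rows": [
    [3.0,[-1,3.5,0],[0,0,-0.03]],
    [3.0,[-2,7,0],[0,0,-0.06]],
    [3.0,[-3,10.5,0],[0,0,-0.09]],
    [3.0,[-4,14,0],[0,0,-0.12]],
    [3.0,[-5,17.5,0],[0,0,-0.15]],
    [3.0,[-5,21,0],[0,0,-0.18]],
    [3.0,[-6,24.5,0],[0,0,-0.2]],
    [3.0,[-6,28,0],[0,0,-0.2]]
  ]
}}

```text
time: 10.15
tool_pos: [0.524, 0.0471, 0.2017]
ee_rot: [-3.141, 0.0, 1.506]
wrist_force: [0.5, -0.2, -1.2]
width: 0.0375
```

>>> {"name": "play_rows", "arguments": {
  "rows": [
    [3.0,[0,3.5,0],[0,0,0]],
    [3.0,[-1,7,0],[0,0,-0.03]],
    [3.0,[-1,10,0],[0,0,-0.05]],
    [3.0,[-1,12,0],[0,0,-0.05]],
    [3.0,[-1,12,0],[0,0,-0.05]],
    [3.0,[-1,12,0],[0,0,-0.05]]
  ]
}}

```text
time: 10.65
tool_pos: [0.5152, 0.1661, 0.2012]
ee_rot: [-3.141, 0.001, 1.459]
wrist_force: [-0.3, 0.2, -1.5]
width: 0.0378
```

Run:
```python
from h import *
o=get_obs();print(o["time"],o["tool_pos"],o["ee_rot"],o["width"])
s=snapshot("wrist");cv2.imwrite("pics/w5.png",s["pixels"][:,:,::-1])
```

```text
10.65 [0.51523376 0.16613036 0.20124431] [-3.14069770e+00  1.05625263e-03  1.45906511e+00] 0.03781622618913509
```

View pics/w5.png

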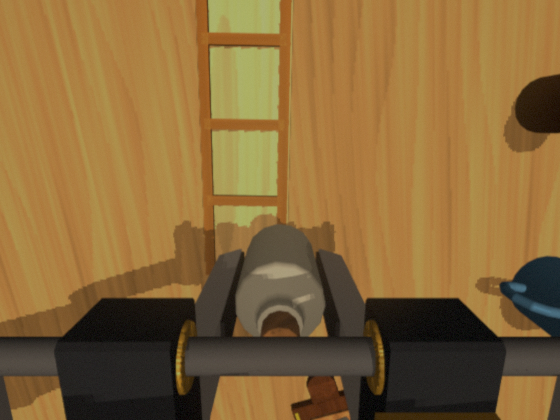

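The wrist picture shows slim held upright, with board crossbars at (245,40), (246,125) and (247,200).

Run:
```python
from h import *
s=snapshot("wrist")
P=[back(s,p,.018) for p in((245,40),(246,125),(247.5,200.5))];print(np.round(P,4))
d=P[2]-P[0];print(np.linalg.norm(d),np.arctan2(d[1],d[0]))
# verify edges and fit yaw by side ribs
for a,b in(((204,20),(209,240)),((286,20),(282,220))):
    A,B=back(s,a,.018),back(s,b,.018);e=B-A;print(A,B,np.arctan2(e[1],e[0]))
```

```text
[[0.5008 0.315  0.018 ]
 [0.4915 0.2397 0.018 ]
 [0.4828 0.1651 0.018 ]]
0.1509510592545423 -1.6906751532559896
[0.46603506 0.33567882 0.018     ] [0.43663959 0.12747321 0.018     ] -1.7110541222293507
[0.54019702 0.32728484 0.018     ] [0.51568739 0.14051845 0.018     ] -1.701282115945489
```

>>> {"name": "play_rows", "arguments": {
  "rows": [
    [3.0,[0,3.5,0],[0,0,0]],
    [3.0,[-0.3,7,0],[0,0,0]],
    [3.0,[-0.6,11,0],[0,0,0]],
    [3.0,[-0.9,14.5,0],[0,0,-0.01]],
    [3.0,[-0.9,17.5,-2],[0,0,-0.01]],
    [3.0,[-0.9,18.7,-5],[0,0,-0.01]],
    [3.0,[-0.9,18.7,-9],[0,0,-0.01]],
    [3.0,[-0.9,18.7,-11],[0,0,-0.01]]
  ]
}}

```text
time: 11.42
tool_pos: [0.5052, 0.3509, 0.0867]
ee_rot: [-3.137, 0.004, 1.446]
wrist_force: [-0.6, -0.4, -3.2]
width: 0.0374
```

>>> {"name": "play_rows", "arguments": {
  "rows": [
    [3.0,[0,0,-1],[0,0,0]],
    [3.0,[0,0,-1],[0,0,0]],
    [3.0,[0,0,-1],[0,0,0]]
  ]
}}

```text
time: 11.67
tool_pos: [0.5077, 0.3517, 0.0825]
ee_rot: [3.141, -0.0, 1.445]
wrist_force: [0.3, -0.1, -1.7]
width: 0.0375
```

>>> {"name": "play_rows", "arguments": {
  "rows": [
    [3.0,[-0.1,0.1,-1.5],[0,0,0]],
    [3.0,[-0.1,0.1,-3],[0,0,0]],
    [3.0,[-0.1,0.1,-4.2],[0,0,0]],
    [3.0,[-0.1,0.1,-4.8],[0,0,0]],
    [3.0,[-0.1,0.1,-5.2],[0,0,0]],
    [3.0,[-0.1,0.1,-5.4],[0,0,0]],
    [3.0,[-0.1,0.1,-5.4],[0,0,0]],
    [3.0,[-0.1,0.1,-5.4],[0,0,0]]
  ]
}}

```text
time: 12.33
tool_pos: [0.5063, 0.3538, 0.0287]
ee_rot: [3.14, -0.001, 1.447]
wrist_force: [0.3, 0.4, -1.5]
width: 0.0374
```

>>> {"name": "play_rows", "arguments": {
  "rows": [
    [3.0,[0,0,-0.1],[0,0,0]],
    [9.4,[0,0,-0.1],[0,0,0]],
    [9.4,[0,0,-0.1],[0,0,0]],
    [9.4,[0,0,-0.1],[0,0,0]],
    [9.4,[0,0,-0.1],[0,0,0]],
    [9.4,[0,0,-0.1],[0,0,0]],
    [9.4,[0,0,2],[0,0,0]],
    [9.4,[0,0,5],[0,0,0]]
  ]
}}

```text
time: 13.0
tool_pos: [0.5032, 0.3521, 0.0742]
ee_rot: [-3.135, 0.005, 1.447]
wrist_force: [0.8, 0.6, 0.7]
width: 0.0807
```

>>> {"name": "play_rows", "arguments": {
  "rows": [
    [9.4,[0,0,4],[0,0,0]],
    [9.4,[0,0,8],[0,0,0]],
    [9.4,[0,-2,12],[0,0,0]],
    [9.4,[0,-6,14],[0,0,0]],
    [9.4,[1,-10,14],[0,0,0]],
    [9.4,[1,-14,14],[0,0,0]],
    [9.4,[2,-18,14],[0,0,0.05]],
    [9.4,[2,-22,14],[0,0,0.1]]
  ]
}}

```text
time: 13.67
tool_pos: [0.5264, 0.1321, 0.2182]
ee_rot: [3.14, -0.0, 1.55]
wrist_force: [0.8, 1.0, 0.3]
width: 0.0939
```

Run:
```python
from h import *
o=get_obs();print(o["time"],o["tool_pos"],o["ee_rot"],o["width"])
s=snapshot("wrist");cv2.imwrite("pics/w6.png",s["pixels"][:,:,::-1])
for d in silhouettes("wrist","slim_mid"):
    f=lambda v:np.array(hullstat(proj(s,place(M["slim_mid"],*v,.012,0))))[:2]-hullstat(maskpts(d["mask"]))[:2]
    print(d["confidence"],d["point"],least_squares(f,[.505,.353]).x)
```

```text
13.6667 [0.52635142 0.13214335 0.21822488] [ 3.13976115e+00 -4.37880329e-05  1.54957872e+00] 0.09390399063986608
```

View pics/w6.png

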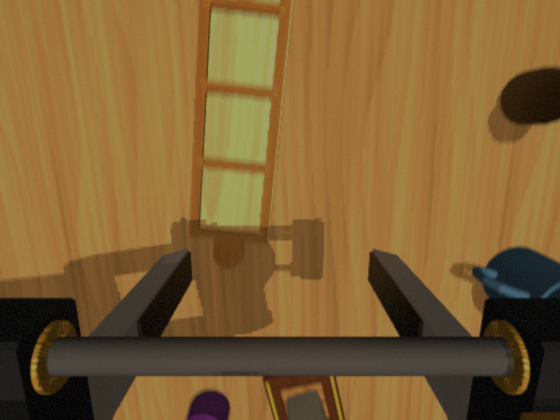

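Three empty pockets are in view at (244,45), (240,128) and (233,198). The slim bottle's pocket is above the frame, so I'll check it later. Flask next.

>>> {"name": "play_rows", "arguments": {
  "rows": [
    [9.4,[0.5,-3.5,0],[0,0,0.03]],
    [9.4,[1,-7,0],[0,0,0.06]],
    [9.4,[1.5,-11,0],[0,0,0.09]],
    [9.4,[2,-15,0],[0,0,0.12]],
    [9.4,[2.5,-19,0],[0,0,0.15]],
    [9.4,[3,-23,0],[0,0,0.18]],
    [9.4,[3.5,-27,0],[0,0,0.22]],
    [9.4,[4,-31,0],[0,0,0.25]]
  ]
}}

```text
time: 14.43
tool_pos: [0.566, -0.1772, 0.218]
ee_rot: [3.141, -0.0, 1.799]
wrist_force: [-0.5, 0.1, -0.2]
width: 0.0937
```

>>> {"name": "play_rows", "arguments": {
  "rows": [
    [9.4,[0.8,-3.5,0],[0,0,0.01]],
    [9.4,[1.2,-7,0],[0,0,0.01]],
    [9.4,[1.5,-9.5,-1],[0,0,0.01]],
    [9.4,[1.7,-10.3,-3],[0,0,0.01]],
    [9.4,[1.7,-10.3,-6],[0,0,0.01]],
    [9.4,[1.7,-10.3,-9],[0,0,0.01]],
    [9.4,[1.7,-10.3,-9],[0,0,0.01]],
    [9.4,[1.7,-10.3,-9],[0,0,0.01]]
  ]
}}

```text
time: 15.1
tool_pos: [0.5818, -0.2777, 0.1255]
ee_rot: [-3.138, -0.004, 1.807]
wrist_force: [-0.7, 0.1, 0.2]
width: 0.0942
```

>>> {"name": "play_rows", "arguments": {
  "rows": [
    [9.4,[0.1,-0.1,-4],[0,0,0]],
    [9.4,[0.1,-0.1,-7],[0,0,0]],
    [9.4,[0.1,-0.1,-9],[0,0,0]],
    [9.4,[0.1,-0.1,-9.7],[0,0,0]],
    [9.4,[0.1,-0.1,-9.7],[0,0,0]],
    [2.0,[0.1,-0.1,-9.7],[0,0,0]],
    [2.0,[0.1,-0.1,-9.7],[0,0,0]],
    [2.0,[0.1,-0.1,-9.7],[0,0,0]]
  ]
}}

```text
time: 15.77
tool_pos: [0.5855, -0.281, 0.034]
ee_rot: [3.138, 0.004, 1.807]
wrist_force: [-0.3, -0.1, -0.1]
width: 0.0775
```

>>> {"name": "play_rows", "arguments": {
  "rows": [
    [2.0,[0,0,0],[0,0,0]],
    [2.0,[0,0,0],[0,0,0]],
    [2.0,[0,0,0],[0,0,0]],
    [2.0,[0,0,0],[0,0,0]],
    [2.0,[0,0,0],[0,0,0]],
    [2.0,[0,0,0],[0,0,0]],
    [2.0,[0,0,0],[0,0,0]]
  ]
}}

```text
time: 16.35
tool_pos: [0.5837, -0.28, 0.0307]
ee_rot: [-3.142, -0.0, 1.807]
wrist_force: [-0.2, 0.2, 0.0]
width: 0.0305
```

>>> {"name": "play_rows", "arguments": {
  "rows": [
    [2.0,[0,0,0],[0,0,0]],
    [2.0,[0,0,0],[0,0,0]],
    [2.0,[0,0,2],[0,0,0]],
    [2.0,[0,0,5],[0,0,0]],
    [2.0,[0,0,9],[0,0,0]],
    [2.0,[0,0,13],[0,0,0]],
    [2.0,[0,2,16],[0,0,0]],
    [2.0,[0,5,17],[0,0,0]]
  ]
}}

```text
time: 17.02
tool_pos: [0.5855, -0.233, 0.2075]
ee_rot: [3.134, 0.008, 1.803]
wrist_force: [-0.4, 0.7, -0.2]
width: 0.0285
```

>>> {"name": "play_rows", "arguments": {
  "rows": [
    [2.0,[-0.6,3.7,0],[0,0,-0.03]],
    [2.0,[-1.2,7.4,0],[0,0,-0.06]],
    [2.0,[-1.8,11.1,0],[0,0,-0.09]],
    [2.0,[-2.4,14.8,0],[0,0,-0.12]],
    [2.0,[-3,18.5,0],[0,0,-0.15]],
    [2.0,[-3.6,22.2,0],[0,0,-0.18]],
    [2.0,[-4.2,26,0],[0,0,-0.21]],
    [2.0,[-5,30,0],[0,0,-0.24]]
  ]
}}

```text
time: 17.68
tool_pos: [0.5331, 0.0713, 0.2006]
ee_rot: [-3.142, 0.0, 1.565]
wrist_force: [0.8, 0.7, -1.5]
width: 0.0288
```

>>> {"name": "play_rows", "arguments": {
  "rows": [
    [2.0,[-0.6,3.7,0],[0,0,-0.03]],
    [2.0,[-1.2,7.4,0],[0,0,-0.06]],
    [2.0,[-1.8,11.1,0],[0,0,-0.09]],
    [2.0,[-2.4,14.8,0],[0,0,-0.12]],
    [2.0,[-3,18.5,0],[0,0,-0.12]],
    [2.0,[-3.6,20.5,0],[0,0,-0.12]],
    [2.0,[-3.6,20.7,0],[0,0,-0.12]],
    [2.0,[-3.6,20.7,0],[0,0,-0.12]]
  ]
}}

```text
time: 18.35
tool_pos: [0.4971, 0.2778, 0.2004]
ee_rot: [-3.141, 0.001, 1.449]
wrist_force: [0.4, -1.1, -0.7]
width: 0.0286
```

>>> {"name": "play_rows", "arguments": {
  "rows": [
    [2.0,[0,0,-3],[0,0,0]],
    [2.0,[0,0,-6.5],[0,0,0]],
    [2.0,[0,0,-10],[0,0,0]],
    [2.0,[0,0,-13],[0,0,0]],
    [2.0,[0,0,-15],[0,0,0]],
    [2.0,[0,0,-16],[0,0,0]],
    [2.0,[0,0,-16.5],[0,0,0]],
    [2.0,[0,0,-16.5],[0,0,0]]
  ]
}}

```text
time: 19.02
tool_pos: [0.4979, 0.2758, 0.0353]
ee_rot: [-3.141, 0.001, 1.445]
wrist_force: [-0.6, 0.1, -0.4]
width: 0.0287
```

>>> {"name": "play_rows", "arguments": {
  "rows": [
    [2.0,[0,0,-0.4],[0,0,0]],
    [2.0,[0,0,-0.8],[0,0,0]],
    [2.0,[0,0,-0.8],[0,0,0]]
  ]
}}

```text
time: 19.27
tool_pos: [0.4983, 0.277, 0.0285]
ee_rot: [3.14, -0.001, 1.447]
wrist_force: [0.5, -0.3, -1.5]
width: 0.0284
```

>>> {"name": "play_rows", "arguments": {
  "rows": [
    [2.0,[0,0,-0.1],[0,0,0]],
    [2.0,[0,0,-0.1],[0,0,0]],
    [9.4,[0,0,-0.1],[0,0,0]],
    [9.4,[0,0,-0.1],[0,0,0]],
    [9.4,[0,0,-0.1],[0,0,0]],
    [9.4,[0,0,-0.1],[0,0,0]],
    [9.4,[0,0,-0.1],[0,0,0]],
    [9.4,[0,0,-0.1],[0,0,0]]
  ]
}}

```text
time: 19.93
tool_pos: [0.4978, 0.277, 0.0269]
ee_rot: [3.141, -0.0, 1.447]
wrist_force: [-0.8, 0.6, 0.1]
width: 0.0651
```

>>> {"name": "play_rows", "arguments": {
  "rows": [
    [9.4,[0,0,2],[0,0,0]],
    [9.4,[0,0,6],[0,0,0]],
    [9.4,[0,0,10],[0,0,0]],
    [9.4,[0,0,14],[0,0,0]],
    [9.4,[0.5,-3,17],[0,0,0.03]],
    [9.4,[1,-7,17],[0,0,0.06]],
    [9.4,[1.5,-11,17],[0,0,0.09]],
    [9.4,[2,-15,17],[0,0,0.12]]
  ]
}}

```text
time: 20.6
tool_pos: [0.5181, 0.1257, 0.1982]
ee_rot: [3.139, -0.0, 1.57]
wrist_force: [0.8, -0.6, 0.1]
width: 0.0939
```

>>> {"name": "play_rows", "arguments": {
  "rows": [
    [9.4,[0.6,-4,0],[0,0,0.03]],
    [9.4,[1.2,-8,0],[0,0,0.06]],
    [9.4,[1.8,-12,0],[0,0,0.09]],
    [9.4,[2.4,-16,0],[0,0,0.12]],
    [9.4,[3,-20,0],[0,0,0.15]],
    [9.4,[3.6,-24,0],[0,0,0.18]],
    [9.4,[4,-28,0],[0,0,0.19]],
    [9.4,[4.5,-32,0],[0,0,0.19]]
  ]
}}

```text
time: 21.27
tool_pos: [0.5625, -0.1951, 0.1969]
ee_rot: [3.141, 0.0, 1.757]
wrist_force: [1.6, -0.4, 0.5]
width: 0.0939
```

Run:
```python
from h import *
o=get_obs();print(o["time"],o["tool_pos"],o["ee_rot"],o["width"])
S={n:snapshot(n) for n in("top","scene")}
cv2.imwrite("pics/s2.png",cv2.resize(S["scene"]["pixels"][60:340,120:400,::-1],(600,600),interpolation=cv2.INTER_CUBIC))
for l,z in(("slim_mid",.012),("flask_mid",.012),("jar_mid",.016),("square_mid",.016)):
  for n in S:
    for d in silhouettes(n,l):
      x0=back(S[n],d["point"][::-1],.05)
      f=lambda v:np.array(hullstat(proj(S[n],place(M[l],*v,z,1.757))))[:2]-hullstat(maskpts(d["mask"]))[:2]
      print(l,n,round(d["confidence"],2),d["point"],least_squares(f,x0[:2]).x.round(4))
```

```text
21.2667 [ 0.56254648 -0.19508684  0.19694004] [3.14120909e+00 9.32810132e-06 1.75698886e+00] 0.09389846838190434
slim_mid top 0.76 [210.1, 146.9] [0.5035 0.3517]
slim_mid top 0.58 [191.5, 399.6] [ 0.565  -0.2384]
slim_mid scene 0.84 [161.1, 327.2] [0.5095 0.3432]
slim_mid scene 0.61 [297.2, 249.4] [ 0.5669 -0.2111]
flask_mid top 0.67 [214.1, 173.9] [0.4961 0.2751]
flask_mid scene 0.84 [171.1, 318.5] [0.4969 0.2811]
jar_mid top 0.68 [246.7, 365.4] [ 0.4172 -0.2417]
jar_mid scene 0.9 [256.7, 211.2] [ 0.4402 -0.1591]
jar_mid scene 0.77 [286.8, 184.6] [ 0.4348 -0.2483]
jar_mid scene 0.54 [158.9, 328.3] [0.5035 0.3672]
square_mid scene 0.55 [264.9, 266.2] [ 0.5541 -0.1317]
```

View pics/s2.png

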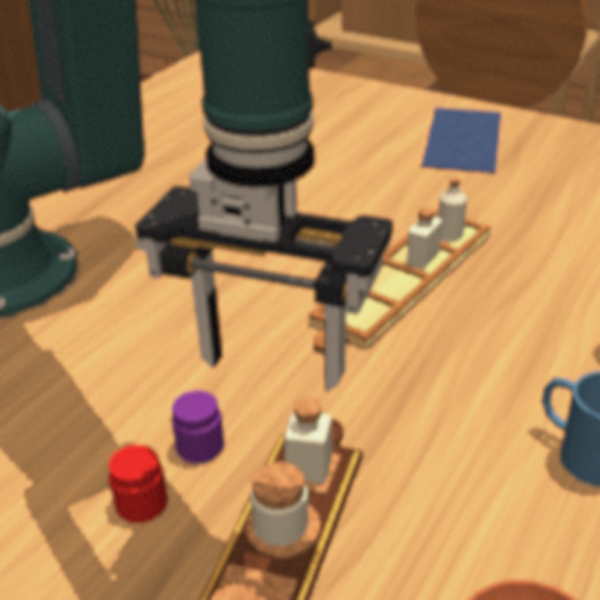

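Slim and flask stand in the two far pockets, at crop (453,215) and (425,240). The jar with the cork lid is at (280,505) and square at (308,445). Jar next.

>>> {"name": "play_rows", "arguments": {
  "rows": [
    [9.4,[0.2,-1.3,0],[0,0,0]],
    [9.4,[0.2,-1.3,-3],[0,0,0]],
    [9.4,[0.2,-1.3,-6],[0,0,0]],
    [9.4,[0.2,-1.3,-9],[0,0,0]],
    [9.4,[0.2,-1.3,-10],[0,0,0]],
    [9.4,[0.2,-1.3,-10],[0,0,0]],
    [9.4,[0.2,-1.3,-10],[0,0,0]]
  ]
}}

```text
time: 22.35
tool_pos: [0.565, -0.2064, 0.0973]
ee_rot: [3.142, 0.0, 1.757]
wrist_force: [0.4, -0.2, 0.3]
width: 0.0942
```

>>> {"name": "play_rows", "arguments": {
  "rows": [
    [9.4,[0,0,-3],[0,0,0]],
    [9.4,[0,0,-5.5],[0,0,0]],
    [9.4,[0,0,-6.6],[0,0,0]],
    [9.4,[0,0,-6.6],[0,0,0]],
    [9.4,[0,0,-6.6],[0,0,0]],
    [4.5,[0,0,-6.6],[0,0,0]],
    [4.5,[0,0,-6.6],[0,0,0]],
    [4.5,[0,0,-6.6],[0,0,0]]
  ]
}}

```text
time: 23.02
tool_pos: [0.5659, -0.2067, 0.0329]
ee_rot: [3.139, 0.002, 1.757]
wrist_force: [0.2, 0.0, -0.4]
width: 0.0778
```

>>> {"name": "play_rows", "arguments": {
  "rows": [
    [4.5,[0,0,0],[0,0,0]],
    [4.5,[0,0,0],[0,0,0]],
    [4.5,[0,0,0],[0,0,0]],
    [4.5,[0,0,0],[0,0,0]],
    [4.5,[0,0,0],[0,0,0]],
    [4.5,[0,0,0],[0,0,0]]
  ]
}}

```text
time: 23.52
tool_pos: [0.5647, -0.2061, 0.031]
ee_rot: [-3.142, 0.0, 1.757]
wrist_force: [-1.4, -0.8, 1.4]
width: 0.0509
```

>>> {"name": "play_rows", "arguments": {
  "rows": [
    [4.5,[0,0,0],[0,0,0]],
    [4.5,[0,0,2],[0,0,0]],
    [4.5,[0,0,5],[0,0,0]],
    [4.5,[0,0,9],[0,0,0]],
    [4.5,[0,0,13],[0,0,0]],
    [4.5,[0,1,16],[0,0,0]],
    [4.5,[0,4,17],[0,0,0]],
    [4.5,[0,7,17],[0,0,0]]
  ]
}}

```text
time: 24.18
tool_pos: [0.5665, -0.1369, 0.2053]
ee_rot: [3.134, 0.004, 1.754]
wrist_force: [0.2, -0.3, -2.5]
width: 0.0512
```

>>> {"name": "play_rows", "arguments": {
  "rows": [
    [4.5,[-1,3.7,0],[0,0,-0.04]],
    [4.5,[-2,7.4,0],[0,0,-0.08]],
    [4.5,[-3,11,0],[0,0,-0.12]],
    [4.5,[-4,14.7,0],[0,0,-0.16]],
    [4.5,[-5,18.4,0],[0,0,-0.2]],
    [4.5,[-6,22,0],[0,0,-0.25]],
    [4.5,[-7,25,0],[0,0,-0.31]],
    [4.5,[-7.8,28,0],[0,0,-0.31]]
  ]
}}

```text
time: 24.85
tool_pos: [0.4854, 0.1456, 0.2002]
ee_rot: [-3.141, 0.0, 1.445]
wrist_force: [0.6, -0.1, -2.8]
width: 0.0512
```

>>> {"name": "play_rows", "arguments": {
  "rows": [
    [4.5,[0,2.5,0],[0,0,0]],
    [4.5,[0,4.5,-2],[0,0,0]],
    [4.5,[0,5.9,-4],[0,0,0]],
    [4.5,[0,5.9,-6],[0,0,0]],
    [4.5,[0,5.9,-8],[0,0,0]],
    [4.5,[0,5.9,-10],[0,0,0]],
    [4.5,[0,5.9,-10],[0,0,0]],
    [4.5,[0,5.9,-10],[0,0,0]]
  ]
}}

```text
time: 25.52
tool_pos: [0.4854, 0.2026, 0.0991]
ee_rot: [-3.138, 0.002, 1.447]
wrist_force: [0.2, 0.6, -0.8]
width: 0.0514
```

Run:
```python
from h import *
o=get_obs();print(o["time"],o["tool_pos"],o["ee_rot"],o["width"])
s=snapshot("wrist");cv2.imwrite("pics/w7.png",s["pixels"][:,:,::-1])
```

```text
25.5167 [0.48540087 0.20257641 0.09914747] [-3.13782823e+00  1.63773866e-03  1.44688390e+00] 0.05140395121470506
```

View pics/w7.png

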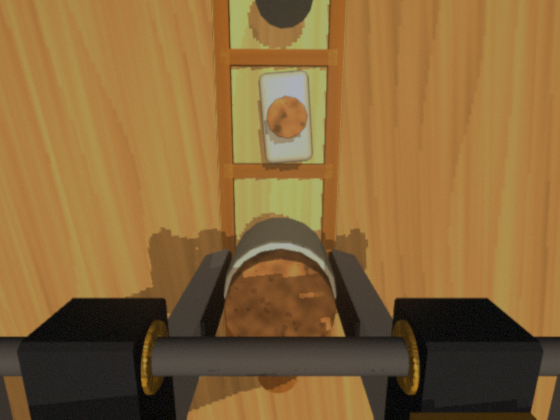

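The wrist view shows the jar at column 280, centred on the pocket at column 281. The flask stands squarely in its pocket at (287,117).

>>> {"name": "play_rows", "arguments": {
  "rows": [
    [4.5,[0.1,0,-2.5],[0,0,0]],
    [4.5,[0.1,0,-4.5],[0,0,0]],
    [4.5,[0.1,0,-5.8],[0,0,0]],
    [4.5,[0.1,0,-6.6],[0,0,0]],
    [4.5,[0.1,0,-7],[0,0,0]],
    [4.5,[0.1,0,-7.1],[0,0,0]],
    [4.5,[0.1,0,-7.1],[0,0,0]],
    [4.5,[0.1,0,-7.1],[0,0,0]]
  ]
}}

```text
time: 26.23
tool_pos: [0.4888, 0.2032, 0.0313]
ee_rot: [3.139, -0.001, 1.447]
wrist_force: [0.6, -0.7, -1.6]
width: 0.0511
```

>>> {"name": "play_rows", "arguments": {
  "rows": [
    [4.5,[0,0,0],[0,0,0]],
    [4.5,[0,0,0],[0,0,0]]
  ]
}}

```text
time: 26.4
tool_pos: [0.4883, 0.2031, 0.0308]
ee_rot: [3.14, -0.001, 1.447]
wrist_force: [-0.2, -0.3, -1.5]
width: 0.0509
```

>>> {"name": "play_rows", "arguments": {
  "rows": [
    [4.5,[0,0,-0.3],[0,0,0]],
    [4.5,[0,0,-0.3],[0,0,0]],
    [9.4,[0,0,-0.3],[0,0,0]],
    [9.4,[0,0,-0.3],[0,0,0]],
    [9.4,[0,0,-0.3],[0,0,0]],
    [9.4,[0,0,-0.3],[0,0,0]],
    [9.4,[0,0,-0.3],[0,0,0]],
    [9.4,[0,0,-0.3],[0,0,0]]
  ]
}}

```text
time: 27.07
tool_pos: [0.4878, 0.2029, 0.0269]
ee_rot: [3.141, -0.0, 1.447]
wrist_force: [0.5, -0.2, -0.6]
width: 0.0874
```

>>> {"name": "play_rows", "arguments": {
  "rows": [
    [9.4,[0,0,0],[0,0,0]],
    [9.4,[0,0,3],[0,0,0]],
    [9.4,[0,0,7],[0,0,0]],
    [9.4,[0,0,11],[0,0,0]],
    [9.4,[0.5,-1,14],[0,0,0]],
    [9.4,[1,-4,15],[0,0,0.03]],
    [9.4,[1.5,-8,15],[0,0,0.06]],
    [9.4,[2,-12,15],[0,0,0.1]]
  ]
}}

```text
time: 27.73
tool_pos: [0.5086, 0.0823, 0.1789]
ee_rot: [3.137, -0.0, 1.551]
wrist_force: [1.3, -0.3, -0.4]
width: 0.0938
```

>>> {"name": "play_rows", "arguments": {
  "rows": [
    [9.4,[0.6,-4,0],[0,0,0.03]],
    [9.4,[1.2,-8,0],[0,0,0.06]],
    [9.4,[1.8,-12,0],[0,0,0.1]],
    [9.4,[2.4,-16,0],[0,0,0.14]],
    [9.4,[3,-20,0],[0,0,0.16]],
    [9.4,[3.6,-24,0],[0,0,0.18]],
    [9.4,[4,-27,0],[0,0,0.2]],
    [9.4,[4.5,-29,0],[0,0,0.2]]
  ]
}}

```text
time: 28.4
tool_pos: [0.5523, -0.2106, 0.1765]
ee_rot: [-3.141, 0.001, 1.744]
wrist_force: [0.4, -0.1, -0.0]
width: 0.0935
```

Run:
```python
from h import *
o=get_obs();print(o["time"],o["tool_pos"],o["ee_rot"],o["width"])
s=snapshot("wrist");cv2.imwrite("pics/w8.png",s["pixels"][:,:,::-1])
for l in("square_mid","jar_mid"):
  for d in silhouettes("wrist",l):
    f=lambda v:np.array(hullstat(proj(s,place(M[l],*v,.016,1.757))))[:2]-hullstat(maskpts(d["mask"]))[:2]
    print(l,d["confidence"],d["point"],least_squares(f,[.554,-.133]).x)
```

```text
28.4 [ 0.55230231 -0.21061146  0.17650141] [-3.14101961e+00  7.15432557e-04  1.74431680e+00] 0.09353964481897946
square_mid 0.85 [121.2, 297.1] [ 0.55320095 -0.13411595]
jar_mid 0.88 [210.4, 134.9] [ 0.42975342 -0.23290982]
jar_mid 0.79 [108.9, 151.9] [ 0.43478401 -0.14641558]
```

View pics/w8.png

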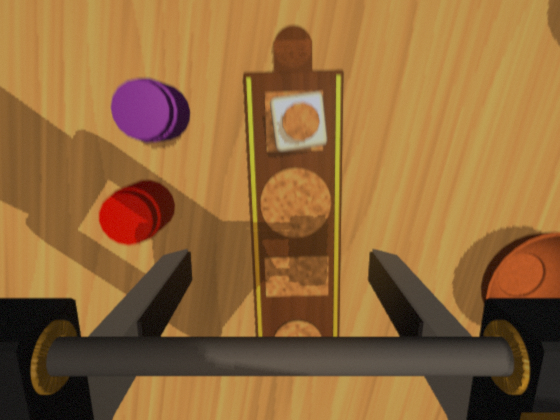

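The three emptied mats are visible. Square is alone at (300,121), turned about 5° anticlockwise. I'll grasp it at (0.553, -0.134) with the tool turned +0.08.

>>> {"name": "play_rows", "arguments": {
  "rows": [
    [9.4,[0,3,0],[0,0,0.04]],
    [9.4,[0.1,6,0],[0,0,0.08]],
    [9.4,[0.1,7.6,0],[0,0,0.08]],
    [9.4,[0.1,7.6,-2],[0,0,0.08]],
    [9.4,[0.1,7.6,-4],[0,0,0.08]],
    [9.4,[0.1,7.6,-5],[0,0,0.08]],
    [9.4,[0.1,7.6,-5],[0,0,0.08]],
    [9.4,[0.1,7.6,-5],[0,0,0.08]]
  ]
}}

```text
time: 29.22
tool_pos: [0.5533, -0.1302, 0.1265]
ee_rot: [-3.141, -0.001, 1.828]
wrist_force: [-0.1, 0.2, 0.8]
width: 0.0938
```

>>> {"name": "play_rows", "arguments": {
  "rows": [
    [9.4,[0,0,-4],[0,0,0]],
    [9.4,[0,0,-7],[0,0,0]],
    [9.4,[0,0,-9],[0,0,0]],
    [9.4,[0,0,-9.6],[0,0,0]],
    [9.4,[0,0,-9.6],[0,0,0]],
    [3.2,[0,0,-9.6],[0,0,0]],
    [3.2,[0,0,-9.6],[0,0,0]],
    [3.2,[0,0,-9.6],[0,0,0]]
  ]
}}

```text
time: 29.88
tool_pos: [0.5554, -0.1317, 0.0334]
ee_rot: [3.138, 0.003, 1.827]
wrist_force: [-0.4, 0.6, -0.2]
width: 0.0774
```

>>> {"name": "play_rows", "arguments": {
  "rows": [
    [3.2,[0,0,0],[0,0,0]],
    [3.2,[0,0,0],[0,0,0]],
    [3.2,[0,0,0],[0,0,0]],
    [3.2,[0,0,0],[0,0,0]],
    [3.2,[0,0,0],[0,0,0]],
    [3.2,[0,0,0],[0,0,0]],
    [3.2,[0,0,0],[0,0,0]]
  ]
}}

```text
time: 30.47
tool_pos: [0.5535, -0.1311, 0.0308]
ee_rot: [-3.141, -0.0, 1.827]
wrist_force: [-0.5, -0.6, -0.3]
width: 0.0402
```

>>> {"name": "play_rows", "arguments": {
  "rows": [
    [3.2,[0,0,0],[0,0,0]],
    [3.2,[0,0,2],[0,0,0]],
    [3.2,[0,0,5],[0,0,0]],
    [3.2,[0,0,9],[0,0,0]],
    [3.2,[0,0,13],[0,0,-0.05]],
    [3.2,[-0.5,2,15],[0,0,-0.1]],
    [3.2,[-1.5,5,15],[0,0,-0.15]],
    [3.2,[-2.5,8,15],[0,0,-0.2]]
  ]
}}

```text
time: 31.13
tool_pos: [0.5297, -0.051, 0.1829]
ee_rot: [3.137, 0.001, 1.622]
wrist_force: [-0.4, -0.0, -2.3]
width: 0.0404
```

>>> {"name": "play_rows", "arguments": {
  "rows": [
    [3.2,[-1,3.5,0],[0,0,-0.05]],
    [3.2,[-2,7,0],[0,0,-0.1]],
    [3.2,[-3,10.5,0],[0,0,-0.15]],
    [3.2,[-4,14,0],[0,0,-0.18]],
    [3.2,[-5.1,17,0],[0,0,-0.18]],
    [3.2,[-5.1,18,0],[0,0,-0.18]],
    [3.2,[-5.1,18,0],[0,0,-0.18]],
    [3.2,[-5.1,18,0],[0,0,-0.18]]
  ]
}}

```text
time: 31.8
tool_pos: [0.4778, 0.1287, 0.1804]
ee_rot: [-3.142, 0.001, 1.448]
wrist_force: [0.2, -0.1, -1.6]
width: 0.0399
```

Next, down by 15.2 cm.

>>> {"name": "play_rows", "arguments": {
  "rows": [
    [3.2,[0,0,-3],[0,0,0]],
    [3.2,[0,0,-6.5],[0,0,0]],
    [3.2,[0,0,-9.5],[0,0,0]],
    [3.2,[0,0,-12],[0,0,0]],
    [3.2,[0,0,-13.6],[0,0,0]],
    [3.2,[0,0,-14.4],[0,0,0]],
    [3.2,[0,0,-14.7],[0,0,0]],
    [3.2,[0,0,-14.7],[0,0,0]]
  ]
}}

```text
time: 32.47
tool_pos: [0.478, 0.1279, 0.0336]
ee_rot: [-3.141, 0.0, 1.445]
wrist_force: [0.7, -0.7, -1.8]
width: 0.0401
```

>>> {"name": "play_rows", "arguments": {
  "rows": [
    [3.2,[0,0,-0.3],[0,0,0]],
    [3.2,[0,0,-0.5],[0,0,0]],
    [3.2,[0,0,-0.5],[0,0,0]],
    [3.2,[0,0,-0.5],[0,0,0]]
  ]
}}

```text
time: 32.8
tool_pos: [0.4783, 0.129, 0.0296]
ee_rot: [3.14, -0.0, 1.447]
wrist_force: [0.4, -0.5, -1.7]
width: 0.0403
```

>>> {"name": "play_rows", "arguments": {
  "rows": [
    [3.2,[0,0,-0.2],[0,0,0]],
    [3.2,[0,0,-0.2],[0,0,0]],
    [9.4,[0,0,-0.2],[0,0,0]],
    [9.4,[0,0,-0.2],[0,0,0]],
    [9.4,[0,0,-0.2],[0,0,0]],
    [9.4,[0,0,-0.2],[0,0,0]],
    [9.4,[0,0,-0.2],[0,0,0]],
    [9.4,[0,0,-0.2],[0,0,0]]
  ]
}}

```text
time: 33.47
tool_pos: [0.4779, 0.1289, 0.027]
ee_rot: [3.141, -0.0, 1.447]
wrist_force: [-0.4, -0.1, 0.3]
width: 0.0764
```

>>> {"name": "play_rows", "arguments": {
  "rows": [
    [9.4,[0,0,0],[0,0,0]],
    [9.4,[0,0,3],[0,0,0]],
    [9.4,[0,0,7],[0,0,0]],
    [9.4,[0,0,11],[0,0,0]],
    [9.4,[0,0,15],[0,0,0]],
    [9.4,[0,-4,19],[0,0,0]],
    [9.4,[0,-8,23],[0,0,0]],
    [9.4,[0,-11,26],[0,0,0]]
  ]
}}

```text
time: 34.13
tool_pos: [0.4774, 0.04, 0.2671]
ee_rot: [3.14, -0.0, 1.449]
wrist_force: [1.1, -0.3, -0.5]
width: 0.0943
```

>>> {"name": "play_rows", "arguments": {
  "rows": [
    [9.4,[0,-2,2],[0,0,0]],
    [9.4,[0,-4,3],[0,0,0]],
    [9.4,[0,-4,3],[0,0,0]],
    [9.4,[0,-4,3],[0,0,0]]
  ]
}}

```text
time: 34.47
tool_pos: [0.4779, 0.0, 0.2957]
ee_rot: [3.14, -0.001, 1.445]
wrist_force: [-0.0, -0.1, -0.1]
width: 0.0937
```

Run:
```python
from h import *
o=get_obs();print(o["time"],o["tool_pos"],o["ee_rot"],o["width"])
S={n:snapshot(n) for n in("wrist","scene","top")}
a=cv2.resize(S["wrist"]["pixels"][0:260,100:420],(400,325));b=cv2.resize(S["scene"]["pixels"][110:240,240:400],(400,325),interpolation=cv2.INTER_CUBIC)
cv2.imwrite("pics/fin.png",np.hstack([a,b])[:,:,::-1])
u=np.array([np.cos(-1.695),np.sin(-1.695)]);v=np.array([-u[1],u[0]])
for l in("square_mid","jar_mid","flask_mid","slim_mid"):
  for n in S:
    for d in silhouettes(n,l):
      x0=back(S[n],d["point"][::-1],.05)
      f=lambda q:np.array(hullstat(proj(S[n],place(M[l],*q,.012,1.447))))[:2]-hullstat(maskpts(d["mask"]))[:2]
      p=least_squares(f,x0[:2]).x-[.4917,.24]
      if np.hypot(*p)<.18: print(l,n,round(d["confidence"],2),(1e3*np.array([p@u,p@v])).round(1))
```

```text
34.4667 [4.77946905e-01 3.50920359e-05 2.95687821e-01] [ 3.14025043e+00 -5.50453959e-04  1.44482729e+00] 0.09373186082914832
square_mid wrist 0.71 [114.6   1. ]
square_mid scene 0.66 [114.7   0.2]
jar_mid scene 0.73 [36.5  1.5]
jar_mid top 0.77 [40.9 -1.6]
flask_mid scene 0.65 [-44.8   0. ]
flask_mid top 0.64 [-36.  -2.]
slim_mid scene 0.78 [-116.5    0.9]
```

View pics/fin.png

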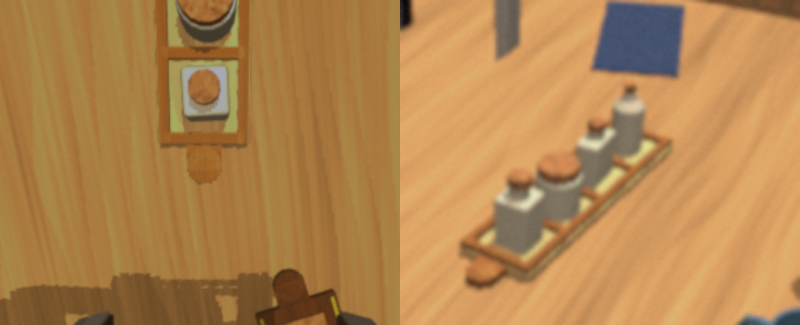

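All four stand upright in their pockets, in order from the handle: square (518,215), jar (558,190), flask (595,155), slim (628,125). The arm is clear, so I'm handing in.

```bash
python3 -c "
from bench import *
print(close_job())"
```

```text
the job is handed in; nothing more can be done
None
```

All four bottles are on the serving board, in rack order from the handle: square, jar, flask, slim. I handed the job in at about 35 s on the robot's clock. The purple and red jars were not touched.

- **Position:** In the final pictures every bottle fits within about 3 mm of its pocket centre along the row and 2 mm across. The one exception is the scene-camera reading for the flask, which was 7 mm off along the row. The flask is partly hidden in that view. The top view puts it 2 mm off, and either reading is inside the 18 mm limit.
- **Upright:** All four look upright and standing on their pocket floors. I judged this from the pictures and from the release heights, not from a separate tilt measurement.
- **Readings that disagreed:** The first rack and board angles I got from the network outlines were off by up to 0.15 rad. I took new ones from the wrist camera before gripping or placing anything.

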